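# Take a mounting plate from the dispenser for the case

### The job

The case in the blue pan needs one mounting plate: pull the dispenser's slide all the way out so that it brings the lowest plate from under the stack, and set that plate down flat on the pan's floor, clear of the plaster model and without dropping it. Then push the slide fully home so that the stack drops and the next plate falls flat into the pocket, and swing the brass hook shut round the slide's post as far as it goes. Take no other plate, and leave the pan, the model, the jars and the dropper bottle where they are.

Things in the scene. Friction and masses are not known exactly. Their poses are not given: they have to be found in the camera images.
- dispenser: Fixed plate dispenser. Origin on the counter under the tower's centre; x points from its front (post side) to its back, y to its left, z up. Base from x = -36 to +118 mm, 88 mm wide, 10 mm high. The tower (four steel angles, 60 x 53 mm, top 88 mm high) holds five stacked plates over a slide with a one-plate pocket; only the lowest fits out under the front angles, 39.5 mm up.
- slide (a joint): Travel of the slide in m: 0 = home, 0.08 = fully out, along the dispenser's -x. Friction 1.5 N, stays where left. Out, the plate lies 78 mm in front of the tower's centre on a tongue 26 mm wide, its top 30 mm up, free beside and below, so the plate can be gripped by its two long edges; a 3.5 mm lip is in front of it. Pushed home, the stack drops 8 mm, its front edge first.
- slide_post (a point): Black upright post on the front end of the slide, 14 mm in diameter, standing from 30 to 71.5 mm above the counter; the point is on its axis, 60 mm above the counter. 60 mm in front of the tower's centre when home, 140 mm when out. Pull and push the slide by it.
- hook (a joint): Angle of the brass hook in rad: 0 = shut (claw round the post, at its stop), 2 to 2.7 = open along the dispenser's right side; grows anticlockwise seen from above. Vertical axis. Light friction (0.03 N m), stays where left. The slide must be home for the claw to pass round the post.
- hook_knob (a point): Red upright knob on the end of the hook, 12 mm in diameter, standing from 45 to 70 mm above the counter; the point is on its axis, 60 mm above the counter. It moves on a horizontal circle of radius 72 mm round hook_pivot. Shut, it stands 89 mm in front of the tower's centre and 2 mm to the right, that is 29 mm in front of the post.
- hook_pivot (a point): Point on the hook's vertical axis, 60 mm above the counter (the hinge itself lies 38 to 47 mm high), 25 mm in front of the tower's centre and 36 mm to its right.
- pocket (a point): Point in the middle of the pocket when the slide is home, 34 mm above the counter: where a plate's centre comes to lie when it has dropped in (within 3 mm along x, 1 mm along y).
- plate_1_center (a point): Centre of the lowest plate at the start: black plate with rounded edges, brass bush in the middle of its top, 52 (x) x 44 (y) x 8 mm, 24 to 42 g; this is the plate to take. Its z axis points up.
- plate_2_center (a point): Centre of the second plate from the bottom, same size; it must drop into the pocket.
- case_pan: Loose open blue pan, 140 (x) x 200 (y) x 50 mm, walls and floor 2 mm thick; origin at the centre of its underside. The model stands in its -y half; the +y half is free.
- model_center (a point): Centre, half-way up, of the white plaster arch model, 50 x 61 x 31 mm, standing loose in the -y half of the pan.
- wax_jar_center (a point): Centre of a small round jar with black lid and pink wax, 42 mm in diameter, 36 mm high. Bystander.
- dropper_bottle_center (a point): Centre of an amber dropper bottle, 33 mm in diameter, 102 mm high. Bystander.
- sep_jar_center (a point): Centre of a small white jar with black lid, 44 mm in diameter, 52 mm high. Bystander.

How it is judged:
On the way, in this order (a step that is already met when the one before it is completed fails the run):
1. the lowest plate lies flat on the pan's floor, clear of the model, released (z of plate_1_center in the frame of case_pan between 0.003 and 0.009 m and x of plate_1_center in the frame of case_pan between -0.07 and 0.07 m and y of plate_1_center in the frame of case_pan between -0.1 and 0.1 m and angle between plate_1_center's own z axis and vertical below 0.08 rad and contact force between the fingers and plate_1 below 0.05 N), for 0.2 s.
2. the slide is fully home and the next plate has dropped into its pocket (value of joint slide below 0.003 m and z of plate_2_center in the frame of pocket below 0.002 m and angle between plate_2_center's own z axis and vertical below 0.06 rad), for 0.2 s.
3. the hook is shut round the post (value of joint hook below 0.08 rad), for 0.2 s.
At the end, for the whole second after the job is handed in: The plate that was lowest lies still and flat (0.08 rad) on the pan's floor, not touching the model; the slide is home within 3 mm; the second plate lies flat in the pocket, at most 2 mm high and 6 mm off its centre; the hook is within 0.08 rad of its stop (all of step 2 and z of plate_1_center in the frame of case_pan between 0.003 and 0.009 m and x of plate_1_center in the frame of case_pan between -0.07 and 0.07 m and y of plate_1_center in the frame of case_pan between -0.1 and 0.1 m and angle between plate_1_center's own z axis and vertical below 0.08 rad and contact force between plate_1 and model below 0.05 N and linear speed of plate_1 below 0.02 m/s and horizontal distance between plate_2_center and pocket below 0.006 m and value of joint hook below 0.08 rad).
It fails at once if the plate falls freely (more than about 2 cm) (linear speed of plate_1 above 0.65 m/s and contact force between the fingers and plate_1 below 0.05 N).
It fails at once if a second plate leaves the tower (horizontal distance between plate_2_center and pocket above 0.02 m or height (world z) of plate_2_center above 0.08 m).
It fails at once if the model is moved more than 3 cm or tipped over (distance of model_center from where it was at the start of the episode above 0.03 m or angle between model_center's own z axis and vertical above 0.5 rad).
It fails at once if the pan is moved more than 3 cm (distance of case_pan from where it was at the start of the episode above 0.03 m).
It fails at once if a jar or the dropper bottle is moved more than 3 cm (distance of any of wax_jar_center, dropper_bottle_center, sep_jar_center from where it was at the start of the episode above 0.03 m).
It also fails if it takes over 69 s, if anything falls off the work surface, if the arm or the gripper's body presses on something with over 40 N, if the wrist force passes 120 N, or if a joint passes its speed limit or range.

### The arm

A 6-joint arm with a two-finger parallel gripper is mounted at the origin on a cart in front of the work surface, level with it; the furniture and walls round the work are solid. World frame = base frame: x ahead of the robot, y to its left, z up, the work surface at z = 0. Lengths are in m, angles in rad, forces in N, time in s.
With the tool pointing down it reaches from about 0.4 to 0.825 m from the base axis. Payload 7 kg.
Tool frame: the origin (TCP) lies on the centre line of the jaws, within the pads' length; the fingertips stand arm.tip_reach ahead of it and the grasp point (between the pads) lies 5 mm behind it (arm.tip_reach is the distance from the TCP to the fingertips, in m); z points along the fingers, y is the line along which they close (so a half turn about z gives the same grasp; the last joint's range is limited). The gripper opens to 88 mm and grips with 3 to 60 N. Pads are 19 mm wide; open, the fingers measure 130 mm over their backs; the gripper's body (78 mm by 193 mm) begins 47 mm behind the grasp point.
Start: joints at [-0.873, 0.359, 0.012, 0, -1.224, -0.288], TCP at [0.269, -0.619, 0.241] pointing down, gripper open.
Joint ranges: [-3.07, 3.07], [-1.43, 2.12], [-1.02, 1.25], [-3.03, 1.67], [-3.05, -0], [-3.03, 3.03]. Speed limits (rad/s): [2.39, 2.39, 3.01, 3.14, 3.14, 3.14].

### API

Orientations are given as [roll, pitch, yaw] about the fixed x, y, z axes, in that order (R = Rz(yaw) Ry(pitch) Rx(roll)).
In Python, from station import status, optics, order, arm gives the robot as it stands. The module is installed in compiled form; this text tells all that it offers.
- The arm moves only by the shell command python3 -m jog 'ROWS' [FORCE]. ROWS is JSON, a list of rows, each a list of 3 entries, a list of its own where there are three numbers: the gripper command: -1 is shut, 1 is fully open, values between are in proportion, then the shift along the tool's x, y, z in mm, then the turn about the tool's z in rad. A call has 1 to 20 rows; each row is the pose to reach, as a shift and turn from the pose commanded when the call began, along the tool's axes at that moment; what a row does not reach only later rows make up. A row lasts 1/8 s, in which the tool goes at most 62.5 mm and 10.7 degrees, less where a joint would pass 70% of its speed; a pose out of reach is approached as far as the arm can. A call with a gripper value outside its range is refused whole. The fingers move at their own pace and stop on an object; FORCE is the grip in N (left out, the last holds). Time passes only in rows, so rows that repeat a pose let the fingers close. It gives the time, the measured TCP pose, the force, the opening and the grip force at its end, in the units of the state.
- status.get_state(): the state, without advancing time (a new reading comes with each control period).
- optics.grab_frame(name): name is "scene" or "top" or "wrist"; returns a dict with "color" (420x560x3 uint8, red, green, blue), "mtx" (3x3 intrinsics, pixels), "cam_to_world" (4x4, takes a point from camera to world coordinates). Camera axes: x right, y down, z forward; pixel columns grow to the right and rows downward; lengths in m; the calibration is good to about 2 mm. A picture is of the moment at which its call begins. There is no depth.
- order.job_done(): hands the job in; it is judged then, once.
The state is a dict: "t": time; "q": joint angles; "qd": joint speeds; "joint_efforts": joint torques, N m; "eef_pos": TCP position; "ee_rot": TCP orientation; "force": force on the tool from outside, world axes, zero at the start; "moment": the same for the moment, N m; "width": finger opening in m; "gripper_force": force on a finger pad.
Only numpy, scipy, OpenCV 4.12 (cv2) and the standard library are available. Lean on these libraries where they do the work, as an engineer would, in place of code of your own. Each camera call takes 0.05 s, during which the arm holds its last target. There are 200 camera calls.

## Working session

There is one attempt and no reset: what is moved stays moved. The work goes in short steps, Python scripts to look and compute and a shell command to move; the robot and the scene stay as the last step left them, time stands still between calls to the robot, and variables do not carry over. Pictures are saved under pics/ and viewed, at most 10 in all, crops included, and the job is handed in when it is done.

```bash
mkdir -p pics
python3 - <<'E'
from station import status, optics, arm
import cv2, numpy as np
s=status.get_state(); print(s['t'],s['eef_pos'],s['ee_rot'],s['width'],arm.tip_reach)
for n in("scene","top"):
    f=optics.grab_frame(n); cv2.imwrite(f'pics/{n}0.png',f['color'][...,::-1]); np.savez(f'{n}0.npz',**f)
    print(n,f['mtx'].round(1).tolist(),f['cam_to_world'].round(3).tolist())
E
```

```text
0.0 [ 0.26871416 -0.61869961  0.23964297] [ 3.13995052e+00 -1.58606917e-04 -2.73193219e+00] 0.08754006337293346 0.014
scene [[379.1, 0.0, 286.5], [0.0, 379.1, 211.9], [0.0, 0.0, 1.0]] [[-0.802, -0.44, 0.403, 0.182], [-0.597, 0.577, -0.558, 0.601], [0.013, -0.688, -0.726, 0.804], [0.0, 0.0, 0.0, 1.0]]
top [[544.4, 0.0, 281.5], [0.0, 544.4, 207.2], [0.0, 0.0, 1.0]] [[0.017, -0.981, 0.194, 0.322], [-1.0, -0.015, 0.013, 0.022], [-0.01, -0.194, -0.981, 1.297], [0.0, 0.0, 0.0, 1.0]]
```

View pics/scene0.png

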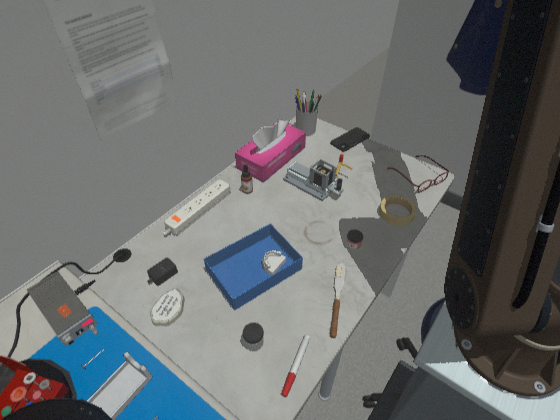

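View pics/top0.png

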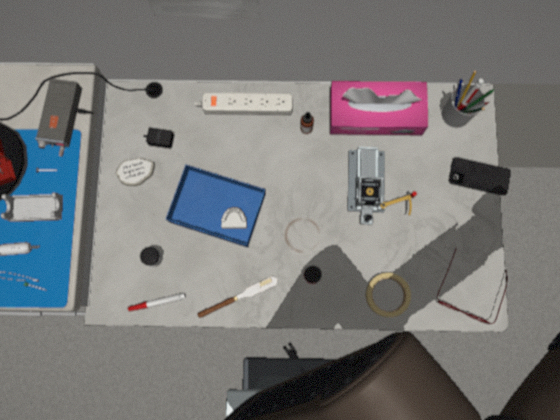

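The scene view shows the dispenser near (322,178). In the top view the tower is at about (370,190), post (367,218), red knob (413,194) and pan (217,206), with the model at (233,219). Next I'll enlarge the dispenser and extract points.

```bash
cat > h.py <<'E'
import numpy as np, cv2
def ray(f,u,v,z):
    K=f['mtx'];T=f['cam_to_world']
    d=T[:3,:3]@np.linalg.solve(K,[u,v,1.]);o=T[:3,3]
    return o+d*(z-o[2])/d[2]
def cents(mask,amin=5):
    n,l,s,c=cv2.connectedComponentsWithStats(mask.astype(np.uint8))
    return [(c[i],s[i,4]) for i in range(1,n) if s[i,4]>=amin]
def proj(f,p):
    T=f['cam_to_world'];c=T[:3,:3].T@(np.asarray(p)-T[:3,3]);q=f['mtx']@c;return q[:2]/q[2]
E
python3 - <<'E'
import numpy as np,cv2
from h import *
f=dict(np.load('top0.npz'));im=f['color'];hsv=cv2.cvtColor(im,cv2.COLOR_RGB2HSV)
H,S,V=cv2.split(hsv)
red=((H<6)|(H>174))&(S>150)&(V>90)
for c,a in cents(red):
    if 380<c[0]<440 and 170<c[1]<220: print('knob',c,a,ray(f,*c,.068))
blue=(H>100)&(H<125)&(S>120); blue[:,:150]=0;blue[:,290:]=0
cs,_=cv2.findContours(blue.astype(np.uint8),cv2.RETR_EXTERNAL,cv2.CHAIN_APPROX_NONE)
c=max(cs,key=cv2.contourArea);b=cv2.boxPoints(cv2.minAreaRect(c));print(b)
p=np.array([ray(f,*q,.05) for q in b]);print(p.round(3));print('ctr',p.mean(0),[np.linalg.norm(p[i]-p[i-1]).round(3) for i in range(4)])
a=cv2.resize(im[140:232,335:429],None,fx=6,fy=6,interpolation=cv2.INTER_CUBIC)
cv2.imwrite('pics/disp.png',a[...,::-1])
E
```

```text
knob [413.25   193.6875] 16 [ 0.60122524 -0.26563004  0.068     ]
[[166.08273 219.86649]
 [184.04498 163.7344 ]
 [265.3585  189.75473]
 [247.39624 245.88681]]
[[0.534 0.306 0.05 ]
 [0.67  0.271 0.05 ]
 [0.61  0.077 0.05 ]
 [0.477 0.115 0.05 ]]
ctr [0.57277956 0.19232269 0.05      ] [np.float64(0.2), np.float64(0.14), np.float64(0.204), np.float64(0.139)]
```

View pics/disp.png

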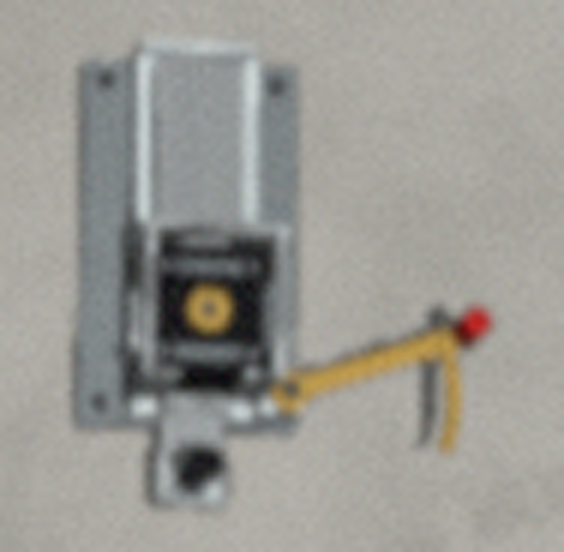

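The bush is at about (370,191.3), the post top at (368.6,217.6) and the hook pivot at (383,205.3). The hook is open to the dispenser's right.

Run:
```python
import numpy as np
from h import *
f=dict(np.load('top0.npz'))
g=lambda x,y,z:ray(f,x/6+335-.4,y/6+140-.4,z)
for n,a in dict(bush=(210,308,.070),post=(200,466,.0715),pivot=(288,392,.047),knob=(475,322,.07),bl=(82,62,.01),br=(298,68,.01),fl=(75,425,.01),fr=(295,430,.01)).items(): print(n,g(*a).round(4))
```

```text
bush [ 0.6058 -0.1649  0.07  ]
post [ 0.5438 -0.16    0.0715]
pivot [ 0.578  -0.1982  0.047 ]
knob [ 0.6018 -0.2664  0.07  ]
bl [ 0.7223 -0.1232  0.01  ]
br [ 0.721  -0.2114  0.01  ]
fl [ 0.5708 -0.1193  0.01  ]
fr [ 0.5701 -0.2073  0.01  ]
```

```bash
cat >> h.py <<'E'
from scipy.spatial.transform import Rotation as Ro
def D(x,y,z,o=(.605,-.1642),yaw=-.026):
    c,s=np.cos(yaw),np.sin(yaw); return np.array([o[0]+c*x-s*y,o[1]+s*x+c*y,z])
def shift(p,yaw=None):
    from station import status
    s=status.get_state();R=Ro.from_euler('xyz',s['ee_rot']).as_matrix()
    d=R.T@(np.asarray(p)-s['eef_pos'])*1000
    t=0 if yaw is None else -((yaw-s['ee_rot'][2]+np.pi/2)%np.pi-np.pi/2)
    print('t',round(s['t'],2),'shift',d.round(1),'turn',round(t,3))
E
python3 -c "
from h import *
shift(D(-.060,0,.18),-.026)"
```

```text
t 0.1 shift [-435.1  308.2   60.1] turn 0.436
```

```bash
python3 -m jog '[[0.0,[-44,31,6],0.05],[0.0,[-88,62,12],0.1],[0.0,[-132,93,18],0.15],[0.0,[-176,124,24],0.2],[0.0,[-220,155,30],0.25],[0.0,[-264,186,36],0.3],[0.0,[-308,217,42],0.35],[0.0,[-352,248,48],0.4],[0.0,[-396,279,54],0.436],[0.0,[-435,308,60],0.436],[0.0,[-435,308,60],0.436],[0.0,[-435,308,60],0.436]]' 10
python3 - <<'E'
from h import *
from station import optics
shift(D(-.060,0,.055),-.026)
f=optics.grab_frame('wrist');np.savez('w1.npz',**f)
im=f['color'].copy()
for p in [D(-.06,0,.0715),D(0,0,.07),D(-.025,-.036,.047)]: 
    u=proj(f,p);print(u);cv2.circle(im,tuple(int(i) for i in u),3,(0,255,0),-1)
cv2.imwrite('pics/w1.png',im[...,::-1])
E
```

```text
t: 1.6
eef_pos: [0.5448, -0.1632, 0.1802]
ee_rot: [-3.142, -0.001, 3.116]
force: [-0.5, -0.9, 0.7]
width: 0.0439
gripper_force: 0.0
t 1.6 shift [ -0.3   0.5 125.2] turn 0.001
[281.61357228 210.88890149]
[281.43359628 272.07786069]
[244.42556679 237.46443866]
```

View pics/w1.png

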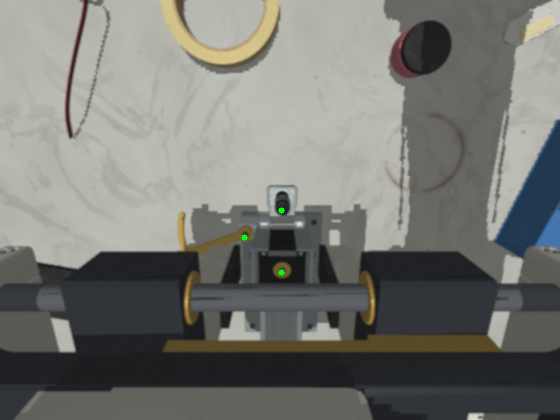

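The projected points land on the post (281,208), bush (281,271) and pivot (244,237), so the pose is good to about 2 mm. I'll go down, grip the post and pull.

```bash
python3 -m jog '[[0.0,[0,0,30],0],[0.0,[0,0,60],0],[0.0,[0,0,90],0],[0.0,[0,0,115],0],[0.0,[0,0,125],0],[0.0,[0,0,125],0],[-1,[0,0,125],0],[-1,[0,0,125],0],[-1,[0,0,125],0],[-1,[0,0,125],0]]' 15
```

```text
t: 2.9
eef_pos: [0.5456, -0.1609, 0.0561]
ee_rot: [3.139, 0.002, 3.115]
force: [-3.3, 14.9, 4.7]
width: 0.0136
gripper_force: 15.0
```

```bash
python3 -m jog '[[-1,[0,2.5,0],0],[-1,[8,3,0],0],[-1,[16,3,0],0],[-1,[24,3,0],0],[-1,[32,3,0],0],[-1,[40,3.5,0],0],[-1,[48,3.5,0],0],[-1,[56,3.5,0],0],[-1,[64,4,0],0],[-1,[72,4,0],0],[-1,[79,4,0],0],[-1,[83,4,0],0],[-1,[83,4,0],0],[-1,[83,4,0],0]]'
```

```text
t: 4.65
eef_pos: [0.4652, -0.1578, 0.0562]
ee_rot: [-3.141, 0.006, 3.117]
force: [10.7, -9.6, -4.5]
width: 0.0134
gripper_force: 15.0
```

```bash
python3 -m jog '[[0.2,[0,0,0],0],[0.2,[0,0,0],0],[0.2,[0,0,0],0],[0.2,[0,0,-30],0],[0.8,[0,0,-60],0],[0.8,[-30,-2,-70],0],[0.8,[-62,-3,-70],0],[0.8,[-62,-3,-70],0],[0.8,[-62,-3,-70],0]]'
python3 - <<'E'
from h import *
from station import optics
D2=lambda x,y,z:D(x,y,z,(.6053,-.1614),-.022)
shift(D2(-.078,0,.0445),-.022)
f=optics.grab_frame('wrist')
im=f['color'].copy()
for p in [D2(-.078,0,.038),D2(-.14,0,.0715)]: 
    u=proj(f,p);print(u);cv2.circle(im,tuple(int(i) for i in u),2,(0,255,0),-1)
cv2.imwrite('pics/w2.png',im[...,::-1])
E
```

```text
t: 5.78
eef_pos: [0.523, -0.1616, 0.1248]
ee_rot: [3.141, -0.002, 3.115]
force: [-0.7, 0.1, 0.3]
width: 0.0787
gripper_force: 0.0
t 5.78 shift [-4.4  2.  80.3] turn -0.005
[283.60677153 224.12746895]
[284.2604922  150.62830784]
```

View pics/w2.png

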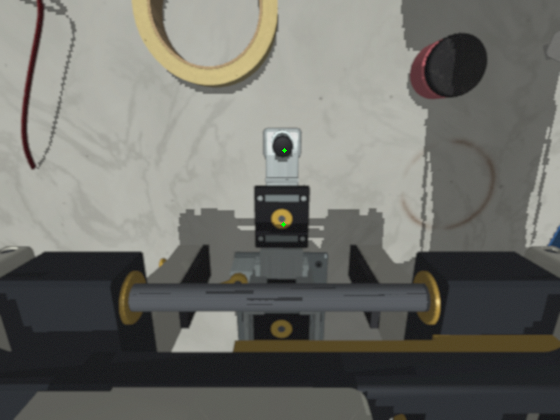

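The plate is out with its bush at (281,217), slightly further forward than predicted, so I'll correct and grip it.

```bash
python3 -m jog '[[0.8,[0,1.5,30],0],[0.8,[-1,1.5,60],0],[0.8,[-1,1.5,76],0],[0.8,[-1,1.5,80],0],[0.8,[-1,1.5,80],0],[-1,[-1,1.5,80],0],[-1,[-1,1.5,80],0],[-1,[-1,1.5,80],0],[-1,[-1,1.5,80],0],[-1,[-1,1.5,80],0]]' 6
```

```text
t: 7.08
eef_pos: [0.5253, -0.1603, 0.0457]
ee_rot: [-3.142, 0.0, 3.115]
force: [-0.9, 0.1, 2.1]
width: 0.044
gripper_force: 6.0
```

```bash
python3 -m jog '[[-1,[0,0,0],0],[-1,[0,0,0],0],[-1,[0,0,-8],0],[-1,[0,0,-20],0],[-1,[0,0,-40],0],[-1,[0,0,-65],0],[-1,[0,0,-90],0],[-1,[0,0,-90],0]]' 15
python3 - <<'E'
from h import *
f=dict(np.load('top0.npz'));hsv=cv2.cvtColor(f['color'],cv2.COLOR_RGB2HSV)
m=(hsv[...,1]<60)&(hsv[...,2]>120);m[:204]=0;m[235:]=0;m[:,:218]=0;m[:,250:]=0
ctr=np.array([.573,.193]);yw=-.27;R=np.array([[np.cos(yw),-np.sin(yw)],[np.sin(yw),np.cos(yw)]])
v,u=np.nonzero(m)
n,l,s,c=cv2.connectedComponentsWithStats(m.astype(np.uint8));i=1+s[1:,4].argmax();v,u=np.nonzero(l==i)
P=np.array([(ray(f,a,b,.02)[:2]-ctr)@R for a,b in zip(u,v)]);print('model pan x,y',P.min(0),P.max(0))
shift(np.r_[ctr+R@[0,.045],.09],yw)
shift(np.r_[ctr+R@[0,.045],.0182],yw)
E
```

```text
t: 8.07
eef_pos: [0.5267, -0.1603, 0.1385]
ee_rot: [-3.142, 0.005, 3.116]
force: [-0.2, -0.2, -1.8]
width: 0.0432
gripper_force: 15.0
model pan x,y [-0.04472499 -0.08125397] [ 0.0131817  -0.01834219]
t 8.07 shift [-47.8 398.1  48.7] turn 0.244
t 8.07 shift [-47.4 398.1 120.5] turn 0.244
```

```bash
python3 -m jog '[[-1,[-2,20,0],0.02],[-1,[-7,58,0],0.05],[-1,[-12,100,0],0.08],[-1,[-17,145,0],0.11],[-1,[-22,190,0],0.14],[-1,[-28,235,0],0.17],[-1,[-33,280,0],0.2],[-1,[-38,325,0],0.22],[-1,[-43,365,0],0.244],[-1,[-47,390,0],0.244],[-1,[-48,398,0],0.244],[-1,[-48,398,0],0.244],[-1,[-48,398,0],0.244]]'
python3 - <<'E'
from h import *
from station import optics
for n in('top','wrist'):
    f=optics.grab_frame(n); im=f['color'];np.savez(n+'3.npz',**f)
    cv2.imwrite(f'pics/{n}3.png',im[...,::-1])
a=cv2.imread('pics/wrist3.png');b=cv2.resize(cv2.imread('pics/top3.png')[110:290,120:320],None,fx=2,fy=2)
o=np.zeros((420,800,3),np.uint8);o[:315,:420]=cv2.resize(a,(420,315));o[:342,420:]=cv2.resize(b,(380,342));cv2.imwrite('pics/c3.png',o)
E
```

```text
t: 9.7
eef_pos: [0.5835, 0.2353, 0.1356]
ee_rot: [-3.141, -0.0, 2.871]
force: [0.0, 0.1, -0.2]
width: 0.0433
gripper_force: 15.0
```

View pics/c3.png

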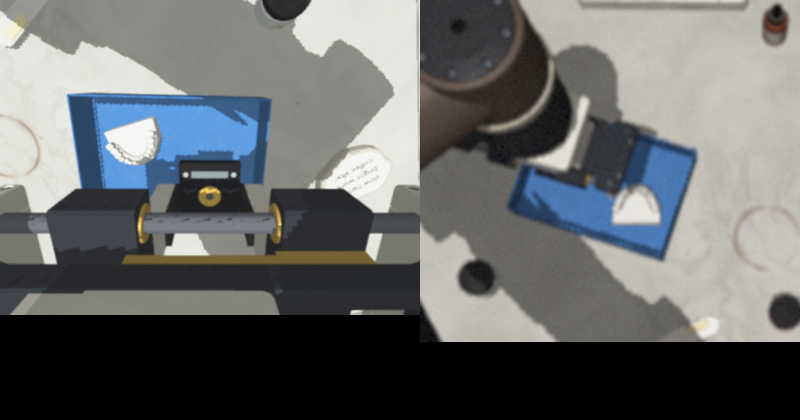

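The plate is held level, its bush at (210,196) in the left panel. The pan is aligned with the tool and the model is clear to the left. I'll lower it.

```bash
python3 -m jog '[[-1,[0,0,20],0],[-1,[0,0,45],0],[-1,[0,0,70],0],[-1,[0,0,90],0],[-1,[0,0,103],0],[-1,[0,0,110],0],[-1,[0,0,114],0],[-1,[0,0,116],0],[-1,[0,0,117],0],[-1,[0,0,117],0]]'
```

```text
t: 11.05
eef_pos: [0.5838, 0.2365, 0.0189]
ee_rot: [3.141, 0.0, 2.871]
force: [0.5, 0.1, 0.1]
width: 0.044
gripper_force: 15.0
```

```bash
python3 -m jog '[[-1,[0,0,1],0],[-1,[0,0,1.5],0],[-1,[0,0,1.5],0]]'
```

```text
t: 11.42
eef_pos: [0.5838, 0.2365, 0.0177]
ee_rot: [3.141, 0.0, 2.872]
force: [-1.2, -1.0, 5.4]
width: 0.0435
gripper_force: 15.0
```

Contact. Release and retreat.

```bash
python3 -m jog '[[0.2,[0,0,1],0],[0.25,[0,0,1],0],[0.25,[0,0,1],0],[0.25,[0,0,-10],0],[0.25,[0,0,-40],0],[0.25,[0,0,-80],0],[0.25,[0,0,-115],0],[0.25,[0,0,-115],0]]'
python3 - <<'E'
from h import *
from station import optics
f=optics.grab_frame('wrist');im=f['color'];cv2.imwrite('pics/w4.png',im[...,::-1])
D2=lambda x,y,z:D(x,y,z,(.6053,-.1614),-.022)
shift(D2(-.14,0,.135),-.022);shift(D2(-.14,0,.056),-.022)
E
```

```text
t: 12.42
eef_pos: [0.585, 0.237, 0.1359]
ee_rot: [3.138, 0.003, 2.872]
force: [-0.8, 0.3, 0.3]
width: 0.0547
gripper_force: 0.0
t 12.47 shift [   8.8 -412.1   -2. ] turn -0.248
t 12.47 shift [   8.9 -412.3   77. ] turn -0.248
```

View pics/w4.png

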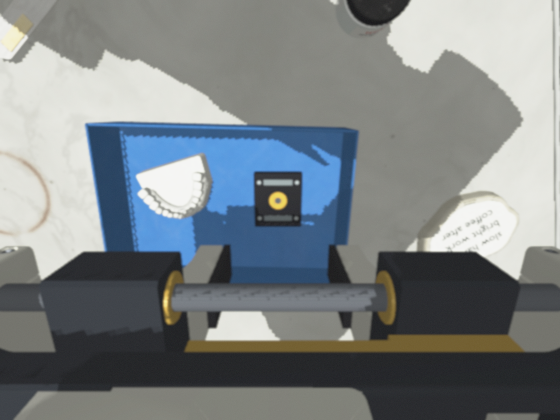

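The plate lies flat on the pan floor at (278,200), well clear of the model at (180,185). Back to the post.

```bash
python3 -m jog '[[0.25,[1,-25,0],-0.02],[0.25,[2,-65,0],-0.05],[0.25,[3,-110,0],-0.08],[0.25,[4,-155,0],-0.11],[0.25,[5,-200,0],-0.14],[0.25,[6,-245,0],-0.17],[0.25,[7,-290,0],-0.2],[0.25,[8,-335,0],-0.23],[0.25,[9,-380,0],-0.248],[0.25,[9,-405,0],-0.248],[0.25,[9,-412,0],-0.248],[0.25,[9,-412,25],-0.248],[0.25,[9,-412,50],-0.248],[0.25,[9,-412,70],-0.248],[0.25,[9,-412,77],-0.248],[0.25,[9,-412,77],-0.248],[-1,[9,-412,77],-0.248],[-1,[9,-412,77],-0.248],[-1,[9,-412,77],-0.248],[-1,[9,-412,77],-0.248]]' 15
```

```text
t: 14.98
eef_pos: [0.4651, -0.1583, 0.0553]
ee_rot: [3.142, 0.0, 3.119]
force: [0.8, 0.6, -0.3]
width: 0.0205
gripper_force: 0.0
```

```bash
python3 -m jog '[[-1,[0,0,0],0],[-1,[0,0,0],0],[-1,[-8,0,0],0],[-1,[-16,0,0],0],[-1,[-24,0,0],0],[-1,[-32,0,0],0],[-1,[-40,0,0],0],[-1,[-48,0,0],0],[-1,[-56,0,0],0],[-1,[-64,0,0],0],[-1,[-71,0,0],0],[-1,[-77,0,0],0],[-1,[-81,0,0],0],[-1,[-83,0,0],0],[-1,[-83,0,0],0],[-1,[-83,0,0],0]]' 15
```

```text
t: 16.98
eef_pos: [0.5453, -0.1605, 0.0549]
ee_rot: [-3.141, -0.005, 3.119]
force: [-10.7, 0.9, 12.9]
width: 0.0135
gripper_force: 15.0
```

Home against its stop. Release, rise, and check the stack and knob.

```bash
python3 -m jog '[[0.0,[1,0,0],0],[0.0,[1,0,0],0],[0.0,[1,0,0],0],[0.0,[1,0,-30],0],[0.0,[1,0,-70],0],[0.0,[30,0,-100],0],[0.0,[60,0,-100],0],[0.0,[60,0,-100],0],[0.0,[60,0,-100],0]]'
python3 - <<'E'
from h import *
from station import optics
f=optics.grab_frame('wrist');im=f['color'];np.savez('w5.npz',**f)
D2=lambda x,y,z:D(x,y,z,(.6053,-.1614),-.022)
for p in [D2(-.06,0,.0715),D2(0,0,.062),[.6018,-.264,.07]]: print(proj(f,p).round(1))
hsv=cv2.cvtColor(im,cv2.COLOR_RGB2HSV);H,S,V=cv2.split(hsv)
for c,a in cents(((H<6)|(H>174))&(S>150)&(V>90)): print('red',c,a,ray(f,*c,.065))
cv2.imwrite('pics/w5.png',im[...,::-1])
g=optics.grab_frame('scene');cv2.imwrite('pics/s5.png',g['color'][...,::-1])
o=np.zeros((600,800,3),np.uint8);o[:315,:420]=cv2.resize(im[...,::-1],(420,315));o[315:,:]=cv2.resize(g['color'][145:216,266:466,::-1],(800,285));cv2.imwrite('pics/c5.png',o)
E
```

```text
t: 18.1
eef_pos: [0.4887, -0.1588, 0.1553]
ee_rot: [-3.141, 0.001, 3.12]
force: [-0.0, 0.2, 0.4]
width: 0.0439
gripper_force: 0.0
[281.  283.7]
[280.9 335.3]
[167.2 340.2]
red [32.43269231 35.15865385] 208 [ 0.35369383 -0.32552864  0.065     ]
```

View pics/c5.png

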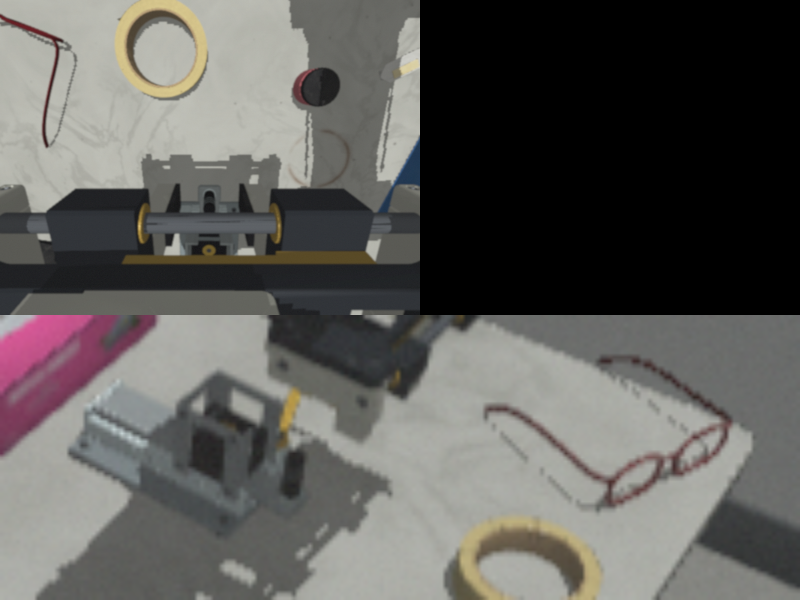

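The stack has dropped and the post is back at the tower. The knob is hidden behind the gripper, so I'll move over it and look.

```bash
python3 -m jog '[[0.0,[-30,-24,0],0],[0.0,[-65,-50,0],0],[0.0,[-100,-78,0],0],[0.0,[-130,-100,0],0],[0.0,[-133,-102,0],0],[0.0,[-133,-102,0],0]]'
python3 - <<'E'
from h import *
from station import optics
D2=lambda x,y,z:D(x,y,z,(.6053,-.1614),-.022)
f=optics.grab_frame('wrist');im=f['color']
hsv=cv2.cvtColor(im,cv2.COLOR_RGB2HSV);H,S,V=cv2.split(hsv)
for c,a in cents(((H<6)|(H>174))&(S>150)&(V>90)): print('red',c,a,ray(f,*c,.065))
g=optics.grab_frame('top');V2=g['color']
h2=cv2.cvtColor(V2,cv2.COLOR_RGB2HSV)
for p in [D2(-.025,-.036,.06),D2(-.06,0,.0715),D2(0,0,.062)]: print(proj(f,p).round(1),p.round(4))
cv2.imwrite('pics/w6.png',im[...,::-1])
shift([.6018,-.264,.064],-.022)
E
```

```text
t: 18.95
eef_pos: [0.6185, -0.2637, 0.1538]
ee_rot: [3.141, -0.002, 3.119]
force: [-0.2, -0.1, -0.6]
width: 0.0437
gripper_force: 0.0
red [276.22994652 194.16042781] 187 [ 0.59835781 -0.267065    0.065     ]
[365.7 167.1] [ 0.5795 -0.1968  0.06  ]
[424.8 120.7] [ 0.5453 -0.1601  0.0715]
[409.  198.7] [ 0.6053 -0.1614  0.062 ]
t 19.05 shift [16.3 -1.2 90.8] turn 0.0
```

View pics/w6.png

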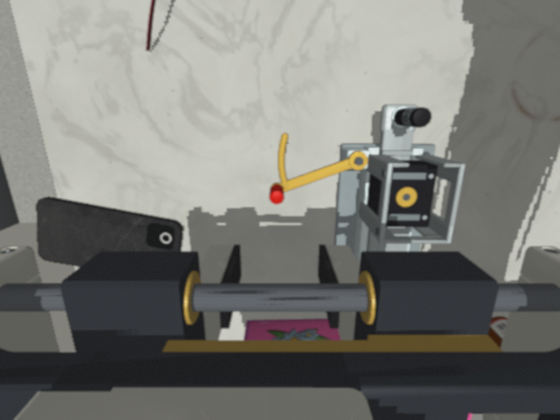

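The knob is at (276,194) and the radius check gives 71 to 73 mm. The bush at (406,197) fits a dropped, level stack. Grip the knob.

```bash
python3 -c "
from h import *
shift([.600,-.265,.064],-.022)"; python3 -m jog '[[0.0,[18,-2,0],0],[0.0,[18,-2,40],0],[0.0,[18,-2,75],0],[0.0,[18,-2,90],0],[0.0,[18,-2,90],0],[-1,[18,-2,90],0],[-1,[18,-2,90],0],[-1,[18,-2,90],0],[-1,[18,-2,90],0],[-1,[18,-2,90],0]]' 8
python3 - <<'E'
from h import *
from station import status
s=status.get_state();R=Ro.from_euler('xyz',s['ee_rot']).as_matrix()
pv=np.array([.5795,-.1968]);k=s['eef_pos'][:2];r=np.linalg.norm(k-pv);a0=np.degrees(np.arctan2(*(k-pv)[::-1]));print(r,a0)
for i in range(1,19):
    a=np.radians(a0+(-211.3-a0)*i/18); rr=r+(.072-r)*min(1,i/6)
    p=np.r_[pv+rr*np.array([np.cos(a),np.sin(a)]),s['eef_pos'][2]]
    print((R.T@(p-s['eef_pos'])*1000).round(0)[:2],end=' ')
E
```

```text
t 19.05 shift [18.1 -2.2 90.8] turn 0.0
t: 20.3
eef_pos: [0.601, -0.2656, 0.0655]
ee_rot: [-3.141, 0.001, 3.12]
force: [0.0, -2.0, 3.0]
width: 0.0113
gripper_force: 8.0
0.07211394685342458 -72.66212905219118
[ 9. -2.] [19. -4.] [29. -3.] [38. -2.] [48.  1.] [56.  5.] [65. 10.] [72. 16.] [79. 23.] [84. 31.] [89. 39.] [92. 48.] [94. 58.] [95. 67.] [94. 77.] [93. 87.] [90. 96.] [ 85. 104.]
```

```bash
python3 -m jog '[[-1,[9,-2,0],0],[-1,[19,-4,0],0],[-1,[29,-3,0],0],[-1,[38,-2,0],0],[-1,[48,1,0],0],[-1,[56,5,0],0],[-1,[65,10,0],0],[-1,[72,16,0],0],[-1,[79,23,0],0],[-1,[84,31,0],0],[-1,[89,39,0],0],[-1,[92,48,0],0],[-1,[94,58,0],0],[-1,[95,67,0],0],[-1,[94,77,0],0],[-1,[93,87,0],0],[-1,[90,96,0],0],[-1,[85,104,0],0],[-1,[85,104,0],0],[-1,[85,104,0],0]]'
python3 - <<'E'
from h import *
from station import status
k=status.get_state()['eef_pos'][:2];print(np.degrees(np.arctan2(*(k-[.5795,-.1968])[::-1])),np.linalg.norm(k-[.5795,-.1968]),D(-.089,-.002,0,(.6053,-.1614),-.022))
E
```

```text
t: 22.8
eef_pos: [0.5165, -0.1611, 0.0649]
ee_rot: [-3.139, -0.004, 3.12]
force: [-6.2, -13.8, -2.6]
width: 0.0117
gripper_force: 8.0
150.44967606863645 0.07241192551680596 [ 0.51627754 -0.16144167  0.        ]
```

At the predicted shut position and pressing on the stop. Release, rise away, and verify.

```bash
python3 -m jog '[[-0.4,[0,0,0],0],[-0.2,[0,0,0],0],[-0.2,[0,0,-20],0],[-0.2,[0,0,-60],0],[-0.2,[0,0,-100],0],[-0.2,[-60,0,-110],0],[-0.2,[-90,0,-110],0],[-0.2,[-90,0,-110],0]]'
python3 - <<'E'
from h import *
from station import optics
f=optics.grab_frame('wrist');im=f['color'];g=optics.grab_frame('scene')['color']
a=cv2.resize(im[60:340,180:400],(440,560));b=cv2.resize(g[150:290,200:360],(360,315))
o=np.zeros((560,800,3),np.uint8);o[:,:440]=a;o[:315,440:]=b
cv2.imwrite('pics/c7.png',o[...,::-1])
for p in [D(-.089,-.002,.065,(.6053,-.1614),-.022)]: print((proj(f,p)-[180,60])*2)
E
```

```text
t: 23.8
eef_pos: [0.6107, -0.1609, 0.1751]
ee_rot: [-3.142, 0.002, 3.12]
force: [-1.1, -0.6, -0.1]
width: 0.035
gripper_force: 0.0
[195.70946861  68.32409535]
```

View pics/c7.png

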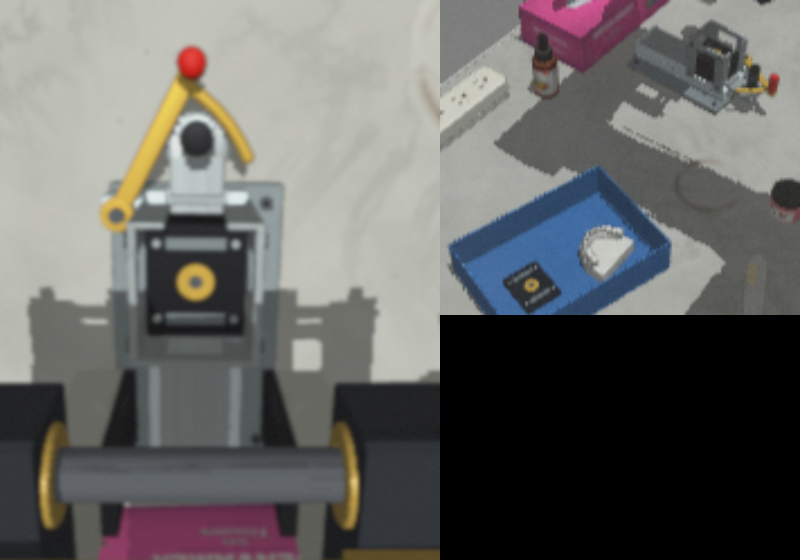

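The hook is shut round the post, with the knob at (191,62) against a predicted (196,68), the same small offset as before. The stack is level and the plate lies flat in the pan clear of the model. Handing in.

```bash
python3 -c "
from station import order
print(order.job_done())"
```

```text
the job is handed in; nothing more can be done
None
```

I handed the job in at about 24 s on the robot's clock: the lowest plate lies flat in the pan clear of the model, the slide is home with the stack dropped, and the hook is shut, all by camera and arm readings; no verdict was returned.

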